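Release the drawing-board ruler and slide it to its stop

TASK

On the drawing board, press the red lock button on top of the ruler's sliding head with the fingertips and, keeping it held down all the way, push the ruler along its rail until the head is right up against the orange end stop. Pause there a moment with the button still down, then let the button come up and move clear. Do not pick up or shift any of the art things on the board and table.

Things in the scene. Friction and masses are not known exactly. Their poses are not given: they have to be found in the camera images.
- board: brown drawing board, fixed to the table, 340 x 560 x 16 mm, with a painting taped to it and an aluminium rail (28 mm wide, top 36 mm above the table) along the edge nearest the robot. Origin: on the table top, under the middle of the rail. Its y axis runs along the rail, towards the orange stop: the ruler slides in this direction. Its x axis points away from the rail across the sheet; z up
- lock_top (a point): centre of the top of the round red lock button (diameter 36 mm) on the ruler head; it moves with the button. Button up, it is 64 mm above the table and 10 mm above the head's flat top; fully pressed (straight down, 6 mm) 58 mm and 4 mm. The grey head is 60 mm across and 84 mm along the rail; its leading face is 44 mm ahead of the button centre
- ledge (a point): middle of the face of the black thumb ledge (9 mm thick, 48 mm wide, top 79 mm above the table) standing across the ruler head, 28 mm behind the button centre (on the side away from the stop). The fingertips can push the head against this face, or by friction on the button alone
- blade (a point): point on the top of the ruler's aluminium blade, mid-width and 150 mm from the rail's centre line. The blade (36 mm wide, 4 mm thick, 4 mm above the board) reaches 281 mm from the rail over the sheet and moves with the head
- stop_face (a point): middle of the face of the orange end stop (60 mm wide, top 46 mm above the table) that the ruler head's leading face comes to rest against. It lies 40 mm above the table on the rail's centre line, as the button's centre does
- ruler (a joint): position of the ruler head along the rail in m, growing towards the stop; 0.22 = head against the stop. It starts somewhere in 0 to 0.08. With the lock button released a pawl catches in teeth in the rail (8 mm pitch) and the head cannot go towards the stop; with it held down the head slides with under 1 N
- lock (a joint): travel of the lock button in m: 0 = up (locked), 0.006 = fully down. The lock is free from 0.004 on. The button springs back by itself; it takes about 2.6 N to start and 6.1 N to hold fully down
- tape: roll of masking tape lying flat on the drawing board beyond the end stop: outer diameter 100 mm, 24 mm high; leave it alone. Origin: centre of its underside
- jar_a: small yellow paint jar with a white lid, diameter 48 mm, 55 mm high, standing on the drawing board; leave it alone. Origin: centre of its underside
- jar_b: small green paint jar with a white lid, diameter 48 mm, 55 mm high, standing on the drawing board; leave it alone. Origin: centre of its underside
- clip: steel bulldog clip, about 60 x 30 mm and 20 mm high, lying on the drawing board; leave it alone. Origin: centre of its underside
- palette: round white paint palette, diameter 170 mm, 10 mm thick, flat on the table at the left; leave it alone. Origin: centre of its underside
- brush_cup: white cup (diameter 80 mm, 100 mm high) with brushes standing in it up to 245 mm high, on the table at the right; leave it alone. Origin: centre of its underside
- brush: paint brush lying on the table at the right of the drawing board; leave it alone. Origin: near the middle of its length, on its underside

How it is judged (in metres and radians):
On the way, in this order (a step that is already met when the one before it is completed fails the run):
1. the lock button is pressed down while the ruler is still away from its stop (value of joint lock above 0.004 m and value of joint ruler below 0.15 m), for 0.1 s.
2. the ruler head is against its stop with the button still held down (value of joint ruler above 0.217 m and value of joint lock above 0.0035 m), for 0.2 s.
At the end, for the whole second after the job is handed in: the ruler head is at rest within 4 mm of its end stop and the lock button is up again (less than 2 mm pressed) (value of joint ruler above 0.216 m and value of joint lock below 0.002 m and velocity of joint ruler between -0.01 and 0.01 m/s); the robot touches nothing.
It fails at once if the ruler is forced along the rail with its lock button up (value of joint lock below 0.0015 m and velocity of joint ruler above 0.04 m/s and distance of ledge from where it was at the start of the episode above 0.012 m and value of joint ruler below 0.21 m).
It fails at once if one of the art things (tape, jars, clip, palette, brush cup, brush) is lifted, carried or shifted by more than 30 mm (distance of any of tape, jar_a, jar_b, clip, palette, brush_cup, brush from where it was at the start of the episode above 0.03 m).
It also fails if it takes over 40 s, if anything falls off the work surface, if the arm or the gripper's body presses on something with over 40 N, if the wrist force passes 120 N, or if a joint passes its speed limit or range.

ROBOT

A 6-joint arm with a two-finger parallel gripper is mounted at the origin on the work surface. World frame = base frame: x ahead of the robot, y to its left, z up, the work surface at z = 0. Lengths are in m, angles in degrees, forces in N, time in s.
With the tool pointing down it reaches from about 0.3 to 0.775 m from the base axis. Payload 14.6 kg.
Tool frame: the origin (TCP) lies at the very end of the fingers, on their centre line; the grasp point (between the pads) lies 19 mm behind it; z points along the fingers, y is the line along which they close (so a half turn about z gives the same grasp; the last joint's range is limited). The gripper opens to 94 mm and grips with 3 to 60 N. Pads are 16 mm wide; open, the fingers measure 119 mm over their backs; the gripper's body (75 mm by 177 mm) begins 78 mm behind the grasp point.
Start: joints at [66.2, 17.183, 87.147, -0, 75.671, -3.816], TCP at [0.188, 0.517, 0.205] pointing down, gripper open.
Joint ranges: [-173.82, 173.82], [-45.26, 126.66], [13.44, 144.39], [-59.66, 239.66], [0, 175.72], [-146.38, 146.38]. Speed limits (degrees/s): [127.2, 127.2, 147.25, 180, 180, 180].

INTERFACE

Orientations are given as a 3x3 rotation matrix whose columns are the frame's x, y, z axes.
In Python, from cell import bot gives the robot as it stands.
- The arm moves only by the shell command python3 -m crank 'ROWS' [FORCE]. ROWS is a JSON object of lists of equal length, an entry for each row: "delta_rot": the turn, a rotation vector about the world's x, y, z in rad, a list of three; "delta_pos": the shift along the world's x, y, z in m, a list of three; "claw": the closure, from 0 (fully open) to 1 (shut). In form: {"delta_rot": [[ax, ay, az], ...], "delta_pos": [[tx, ty, tz], ...], "claw": [claw, ...]}. A call has 1 to 12 rows; each row shifts and turns the commanded pose from where the row before left it; what a row does not reach is not made up. A row lasts 1/8 s, in which the tool goes at most 62.5 mm and 10.7 degrees, less where a joint would pass 70% of its speed; a pose out of reach is approached as far as the arm can. A call is refused whole if a number of a shift passes 0.0625 or a number of a turn 0.188, either way. A call with a gripper value outside its range is refused whole. The fingers move at their own pace and stop on an object; FORCE is the grip in N (left out, the last holds). Time passes only in rows, so rows that do not move let the fingers close. It gives the time, the measured TCP pose, the force, the opening and the grip force at its end, in the units of the state.
- bot.observe(): the state, without advancing time (a new reading comes with each control period).
- bot.read_camera(name): name is "side" or "top" or "wrist"; returns a dict with "pixels" (400x640x3 uint8, blue, green, red), "camera_matrix" (3x3 intrinsics, pixels), "R" (3x3) and "t" (3): a world point X has camera coordinates R X + t. Camera axes: x right, y down, z forward; pixel columns grow to the right and rows downward; lengths in m; the calibration is good to about 2 mm. A picture is of the moment at which its call begins. There is no depth.
- bot.finish_job(): hands the job in; it is judged then, once.
Trained networks look in the newest picture that a camera, given by its name, has taken for a name from the list of things; names that differ only in an ending like _2 or _b are one class to them, and where a whole thing is asked for, a point or a joint stands for the part that bears it (a point fixed in the world has none). Each returns a list of dicts, best first, with "p" (0 to 1); they miss things now and then, are a little off and sometimes report something else, mostly with a low value. They report only what shows in the picture. A call takes as long as a camera call.
- bot.find_in(camera, label): "pixel" ([column, row] in pixels, amid what is visible of it).
- bot.outline_of(camera, label): "region" (400x640 bool, what is visible of it) and "pixel" ([column, row] in pixels, amid what is visible of it).
- bot.mark_of(camera, label): "pixel" ([column, row] in pixels: a listed point, or the origin of a listed thing).
The state is a dict: "time": time; "qpos": joint angles; "dq": joint speeds; "tau": joint torques, N m; "position": TCP position; "tool_rot": TCP orientation; "force": force on the tool from outside, world axes, zero at the start; "wrist_torque": the same for the moment, N m; "grip_width": finger opening in m; "grip_force": force on a finger pad.
Only numpy, scipy, OpenCV 4.12 (cv2) and the standard library are available. Lean on these libraries where they do the work, as an engineer would, in place of code of your own. Each camera call takes 0.05 s, during which the arm holds its last target. There are 200 camera calls.

## Working session

There is one attempt and no reset: what is moved stays moved. The work goes in short steps, Python scripts to look and compute and a shell command to move; the robot and the scene stay as the last step left them, time stands still between calls to the robot, and variables do not carry over. Pictures are saved under pics/ and viewed, at most 10 in all, crops included, and the job is handed in when it is done.

```bash
mkdir -p pics
cat > h.py <<'E'
from cell import bot
import numpy as np, cv2
def back(c,px,z):
    K,R,t=map(np.array,(c["camera_matrix"],c["R"],c["t"])); t=t.ravel()
    d=R.T@np.linalg.solve(K,[px[0],px[1],1.]); o=-R.T@t
    return o+d*(z-o[2])/d[2]
def tri(obs):
    A=[];b=[]
    for c,px in obs:
        K,R,t=map(np.array,(c["camera_matrix"],c["R"],c["t"])); t=t.ravel()
        d=R.T@np.linalg.solve(K,[px[0],px[1],1.]); d/=np.linalg.norm(d); P=np.eye(3)-np.outer(d,d)
        A.append(P); b.append(P@(-R.T@t))
    return np.linalg.lstsq(np.vstack(A),np.hstack(b),rcond=None)[0]
E
python3 - <<'E'
from h import *
np.set_printoptions(precision=4,suppress=True)
Z=dict(lock_top=.064,ledge=.07,blade=.024,stop_face=.04,board=0,tape=.016,jar_a=.016,jar_b=.016,clip=.016,brush_cup=0,palette=0)
obs={}
for n in("top","side"):
    c=bot.read_camera(n); cv2.imwrite(f"pics/{n}0.png",np.array(c["pixels"]))
    for k in Z:
        m=bot.mark_of(n,k)
        for r in m[:2]:
            print(n,k,round(r["p"],2),np.array(r["pixel"]),back(c,r["pixel"],Z[k]))
        if m: obs.setdefault(k,[]).append((c,m[0]["pixel"]))
for k,o in obs.items():
    if len(o)==2: print("tri",k,tri(o))
s=bot.observe(); print(s["time"],s["position"],s["tool_rot"],s["force"],s["grip_width"])
E
```

```text
top lock_top 0.53 [363.5 212.6] [ 0.5001 -0.1047  0.064 ]
top ledge 0.67 [369.1 205.8] [ 0.524  -0.1231  0.07  ]
top ledge 0.56 [178.9 219.7] [0.4435 0.5342 0.07  ]
top blade 0.89 [346.9 173.5] [ 0.6486 -0.0421  0.024 ]
top blade 0.26 [489.7 216.1] [ 0.5162 -0.5568  0.024 ]
top stop_face 0.93 [306.  231.6] [0.4272 0.0932 0.04  ]
top board 0.94 [336.4 223.5] [ 0.4674 -0.0124  0.    ]
top board 0.37 [389.2 164.9] [ 0.695  -0.1972  0.    ]
top tape 0.79 [269.3 216.8] [0.4776 0.2287 0.016 ]
top tape 0.68 [396. 182.] [ 0.6273 -0.2216  0.016 ]
top jar_a 0.74 [264.8 193.3] [0.5627 0.2511 0.016 ]
top jar_a 0.43 [391.1 165.6] [ 0.6882 -0.2025  0.016 ]
top jar_b 0.74 [264.8 193.3] [0.5627 0.2511 0.016 ]
top jar_b 0.43 [391.1 165.6] [ 0.6882 -0.2025  0.016 ]
top clip 0.67 [391.1 185.2] [ 0.6146 -0.2041  0.016 ]
top brush_cup 0.65 [490.2 214.2] [ 0.5278 -0.5661  0.    ]
top palette 0.93 [179.1 220.8] [0.4501 0.5544 0.    ]
side lock_top 0.51 [317.6 229. ] [ 0.5078 -0.1054  0.064 ]
side ledge 0.91 [324.  232.1] [ 0.5185 -0.1334  0.07  ]
side ledge 0.3 [317.4 227.9] [ 0.5066 -0.107   0.07  ]
side 
[... 336 characters left out ...]
e jar_b 0.62 [297.6 185.2] [0.5466 0.2251 0.016 ]
side clip 0.5 [365.4 255. ] [ 0.62   -0.2196  0.016 ]
side brush_cup 0.72 [391.  368.5] [ 0.5173 -0.572   0.    ]
side palette 0.78 [250.1 155.1] [0.4326 0.5561 0.    ]
tri lock_top [ 0.5039 -0.1054  0.0639]
tri ledge [ 0.524  -0.1233  0.0611]
tri blade [ 0.6502 -0.0421  0.015 ]
tri stop_face [0.4313 0.0924 0.0433]
tri jar_a [ 0.7863  0.2515 -0.3942]
tri jar_b [ 0.7863  0.2515 -0.3942]
tri clip [ 0.6222 -0.2068  0.0025]
tri brush_cup [ 0.5253 -0.5676 -0.0091]
tri palette [0.4411 0.5544 0.0016]
1.2 [0.188  0.5169 0.2054] [[-0.9398  0.3417  0.    ]
 [ 0.3417  0.9398 -0.    ]
 [-0.     -0.     -1.    ]] [0.3297 0.2199 0.8524] 0.09369137734994011
```

View pictures.

Run:
```python
import cv2
a=cv2.imread("pics/top0.png")[120:270,160:500]; b=cv2.imread("pics/side0.png")[130:290,220:440]
cv2.imwrite("pics/topc.png",cv2.resize(a,None,fx=2.3,fy=2.3)); cv2.imwrite("pics/sidec.png",cv2.resize(b,None,fx=3.5,fy=3.5))
```

```text
(no output)
```

View pics/topc.png

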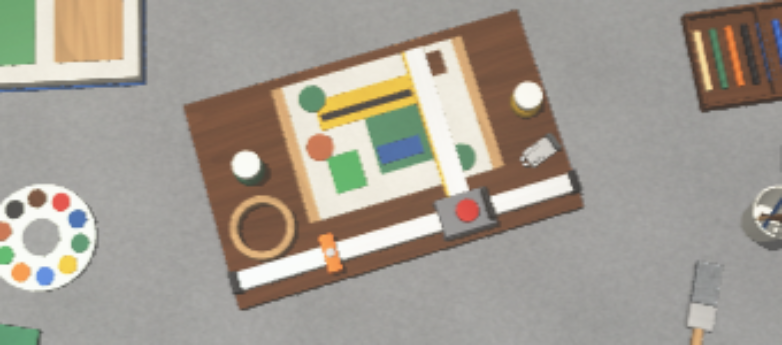

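View pics/sidec.png

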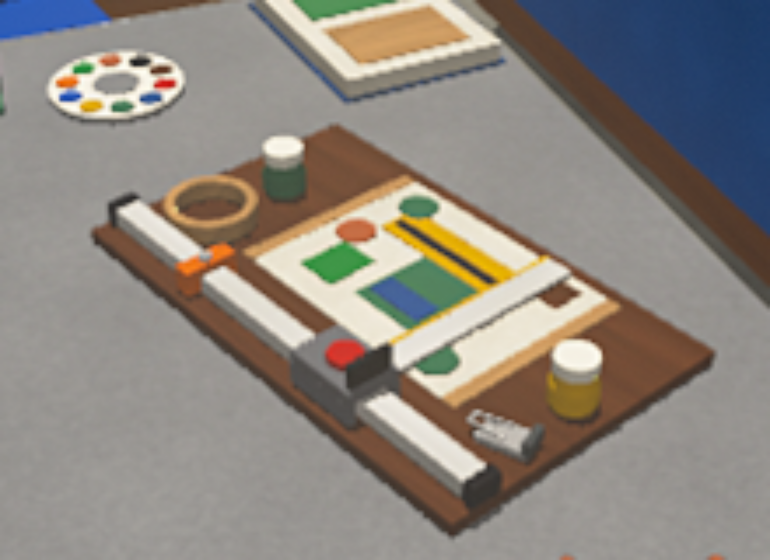

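Run:
```python
from h import *
np.set_printoptions(precision=4,suppress=True)
obs=[]
for n in("top","side"):
    c=bot.read_camera(n); im=np.array(c["pixels"]); h=cv2.cvtColor(im,cv2.COLOR_BGR2HSV)
    def cen(p,lo,hi,r):
        m=np.zeros(h.shape[:2],np.uint8); x,y=map(int,p); s=np.s_[y-r:y+r,x-r:x+r]
        g=((h[...,0]<=hi)&(h[...,0]>=lo)|(lo==0)&(h[...,0]>174))&(h[...,1]>150)&(h[...,2]>120); m[s]=g[s]
        v,u=np.nonzero(m); return np.array([u.mean(),v.mean()]),len(u)
    red=cen((363,212) if n=="top" else (318,230),0,5,12); org=cen((304,230) if n=="top" else (278,205),6,20,14)
    obs.append((c,red[0])); print(n,red,back(c,red[0],.062),org,back(c,org[0],.044))
    # rail top (white) line fit, z .036
    reg=bot.outline_of(n,"board")
    w=(h[...,1]<40)&(h[...,2]>190)
    a,b=((263,241),(408,199)) if n=="top" else ((262,195),(350,262))
    band=np.zeros(w.shape,np.uint8); cv2.line(band,a,b,1,9); v,u=np.nonzero(w&(band>0))
    X=np.array([back(c,p,.036)[:2] for p in zip(u,v)])
    vx,vy,x,y=cv2.fitLine(X.astype(np.float32),cv2.DIST_HUBER,0,1e-4,1e-4).ravel(); print("rail",np.degrees(np.arctan2(vy,vx)),x,y,len(u))
print(tri(obs))
```

```text
top (array([362.9412, 211.0294]), 68) [ 0.506  -0.1027  0.062 ] (array([303.1098, 229.5488]), 82) [0.4334 0.1035 0.044 ]
rail -70.48543 0.46754402 0.007854983 935
side (array([317.918 , 230.3115]), 61) [ 0.5073 -0.1095  0.062 ] (array([277.75  , 205.9259]), 108) [0.4308 0.0847 0.044 ]
rail -70.541466 0.48822275 -0.050416168 588
[ 0.5082 -0.1033  0.0565]
```

```bash
python3 -m crank '{"delta_rot":[[0,0,0],[0,0,0],[0,0,0],[0,0,0],[0,0,0],[0,0,0],[0,0,0],[0,0,0],[0,0,0],[0,0,0],[0,0,0],[0,0,0]],"delta_pos":[[0.0265,-0.052,-0.004],[0.0265,-0.052,-0.004],[0.0265,-0.052,-0.004],[0.0265,-0.052,-0.004],[0.0265,-0.052,-0.004],[0.0265,-0.052,-0.004],[0.0265,-0.052,-0.004],[0.0265,-0.052,-0.004],[0.0265,-0.052,-0.004],[0.0265,-0.052,-0.004],[0.0265,-0.052,-0.004],[0,0,0]],"claw":[1,1,1,1,1,1,1,1,1,1,1,1]}' 10
python3 - <<'E'
from h import *
np.set_printoptions(precision=4,suppress=True)
c=bot.read_camera("wrist"); im=np.array(c["pixels"]); cv2.imwrite("pics/w1.png",im)
for k,z in dict(lock_top=.064,ledge=.07,stop_face=.04).items():
    for r in bot.mark_of("wrist",k)[:1]: print(k,r["p"],r["pixel"],back(c,r["pixel"],z))
s=bot.observe(); print(s["position"],s["tool_rot"],s["force"])
E
```

```text
time: 2.9
position: [0.4801, -0.0579, 0.1608]
tool_rot: [[-0.938, 0.345, -0.001], [0.345, 0.938, -0.0], [0.001, -0.0, -1.0]]
force: [0.5, 0.9, 0.3]
grip_width: 0.0006
grip_force: 0.0
lock_top 0.62 [290.2, 246.0] [ 0.5151 -0.1037  0.064 ]
ledge 0.94 [264.0, 258.8] [ 0.5169 -0.1334  0.07  ]
stop_face 0.67 [439.0, 113.1] [0.4401 0.0882 0.04  ]
[ 0.4792 -0.0542  0.1616] [[-0.9401  0.3409  0.    ]
 [ 0.3409  0.9401  0.0001]
 [ 0.      0.0001 -1.    ]] [ 0.3384 -0.4417  0.8228]
```

View pics/w1.png

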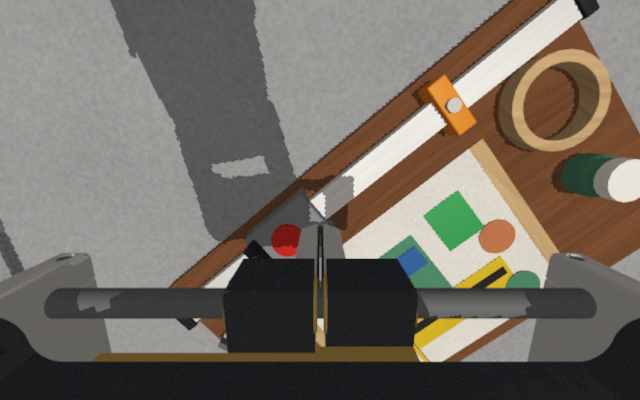

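```bash
python3 -m crank '{"delta_rot":[[0,0,0],[0,0,0],[0,0,0],[0,0,0],[0,0,0],[0,0,0]],"delta_pos":[[0.015,-0.027,0],[0.015,-0.027,0],[0,0,-0.035],[0,0,-0.035],[0,0,-0.015],[0,0,0]],"claw":[1,1,1,1,1,1]}'
python3 - <<'E'
from h import *
np.set_printoptions(precision=4,suppress=True)
print(bot.observe()["position"])
for n,s in(("side",np.s_[190:270,270:370]),("wrist",np.s_[100:350,150:500])):
    c=bot.read_camera(n); im=np.array(c["pixels"])[s]; cv2.imwrite(f"pics/{n}2.png",cv2.resize(im,None,fx=500/im.shape[1],fy=500/im.shape[1]))
a,b=[cv2.imread(f"pics/{n}2.png") for n in("side","wrist")]
w=np.vstack([a[:250],b[:330]]); cv2.imwrite("pics/c2.png",w); print(w.shape)
E
```

```text
time: 3.85
position: [0.5094, -0.1085, 0.0765]
tool_rot: [[-0.94, 0.341, -0.001], [0.341, 0.94, 0.0], [0.001, -0.0, -1.0]]
force: [-0.6, -0.1, 0.3]
grip_width: 0.0003
grip_force: 0.0
[ 0.5094 -0.1085  0.0765]
(580, 500, 3)
```

View pics/c2.png

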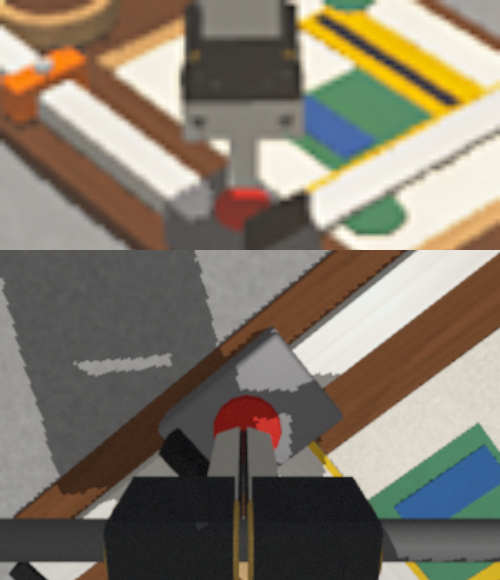

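The fingertips sit over the red button (lower view, around (245,425)), just ahead of the black ledge. I'll press down next.

```bash
python3 -m crank '{"delta_rot":[[0,0,0],[0,0,0],[0,0,0],[0,0,0],[0,0,0]],"delta_pos":[[0,0,-0.008],[0,0,-0.004],[0,0,-0.004],[0,0,-0.003],[0,0,0]],"claw":[1,1,1,1,1]}'
```

```text
time: 4.58
position: [0.5098, -0.1095, 0.0582]
tool_rot: [[-0.94, 0.342, 0.001], [0.342, 0.94, -0.001], [-0.001, -0.0, -1.0]]
force: [-2.8, -1.7, 9.5]
grip_width: 0.0004
grip_force: 4.9
```

```bash
python3 -m crank '{"delta_rot":[[0,0,0],[0,0,0],[0,0,0],[0,0,0],[0,0,0],[0,0,0],[0,0,0]],"delta_pos":[[0,0,-0.001],[-0.0017,0.0047,0],[-0.0033,0.0094,0],[-0.0033,0.0094,0],[-0.0033,0.0094,0],[-0.0033,0.0094,0],[0,0,0]],"claw":[1,1,1,1,1,1,1]}'
python3 - <<'E'
from h import *
c=bot.read_camera("wrist"); im=np.array(c["pixels"])[60:360,120:520]; cv2.imwrite("pics/w3.png",im)
s=bot.observe();print(s["position"],s["force"])
E
```

```text
time: 5.45
position: [0.495, -0.0668, 0.058]
tool_rot: [[-0.94, 0.341, 0.002], [0.341, 0.94, -0.001], [-0.002, -0.0, -1.0]]
force: [-6.0, -2.0, 20.3]
grip_width: 0.0008
grip_force: 9.9
[ 0.49510365 -0.06706218  0.05798586] [-6.35463389 -1.71832836 20.16286233]
```

View pics/w3.png

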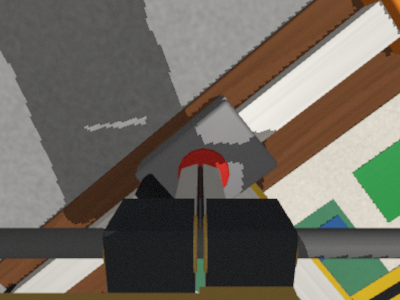

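```bash
python3 -m crank '{"delta_rot":[[0,0,0],[0,0,0],[0,0,0],[0,0,0],[0,0,0],[0,0,0],[0,0,0],[0,0,0],[0,0,0],[0,0,0],[0,0,0]],"delta_pos":[[-0.0037,0.0094,0],[-0.0035,0.0094,0],[-0.0035,0.0094,0],[-0.0035,0.0094,0],[-0.0033,0.0094,0],[-0.0033,0.0094,0],[-0.0033,0.0094,0],[-0.0033,0.0094,0],[-0.0033,0.0094,0],[-0.0017,0.0047,0],[0,0,0]],"claw":[1,1,1,1,1,1,1,1,1,1,1]}'
python3 - <<'E'
from h import *
c=bot.read_camera("wrist"); im=np.array(c["pixels"])[60:360,120:520]; cv2.imwrite("pics/w4.png",im)
s=bot.observe();print(s["position"],s["force"])
E
```

```text
time: 6.88
position: [0.4631, 0.0226, 0.058]
tool_rot: [[-0.94, 0.341, 0.003], [0.341, 0.94, -0.0], [-0.003, 0.001, -1.0]]
force: [-3.9, -1.2, 19.9]
grip_width: 0.0004
grip_force: 10.0
[0.4631692  0.02248038 0.05796505] [-4.31710697 -1.62777771 20.852478  ]
```

View pics/w4.png

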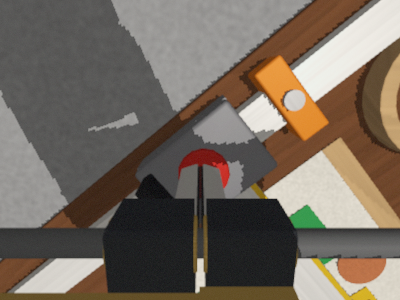

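The button is still held and the orange stop is about 25 mm ahead of the head. I'll make a slow approach until it touches.

```bash
python3 -m crank '{"delta_rot":[[0,0,0],[0,0,0],[0,0,0],[0,0,0],[0,0,0],[0,0,0],[0,0,0],[0,0,0],[0,0,0],[0,0,0]],"delta_pos":[[-0.0017,0.0047,0],[-0.0017,0.0047,0],[-0.0017,0.0047,0],[-0.0017,0.0047,0],[-0.001,0.0028,0],[-0.001,0.0028,0],[-0.0007,0.0019,0],[-0.0007,0.0019,0],[0,0,0],[0,0,0]],"claw":[1,1,1,1,1,1,1,1,1,1]}'
python3 - <<'E'
from h import *
c=bot.read_camera("wrist"); im=np.array(c["pixels"])[60:360,120:520]; cv2.imwrite("pics/w5.png",im)
s=bot.observe();print(s["position"],s["force"])
E
```

```text
time: 8.18
position: [0.4539, 0.0496, 0.0581]
tool_rot: [[-0.94, 0.342, 0.005], [0.342, 0.94, -0.002], [-0.005, -0.0, -1.0]]
force: [1.1, -10.8, 17.3]
grip_width: 0.0009
grip_force: 8.0
[0.453852   0.04961173 0.05805643] [  1.2555997  -10.3530477   16.60892571]
```

View pics/w5.png

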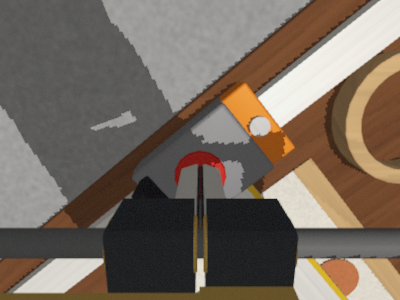

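The head is flush against the orange stop at about (225,115), and there is 10 N of reaction along the rail. I'll hold a moment, then lift.

```bash
python3 -m crank '{"delta_rot":[[0,0,0],[0,0,0],[0,0,0],[0,0,0],[0,0,0],[0,0,0],[0,0,0],[0,0,0],[0,0,0],[0,0,0],[0,0,0]],"delta_pos":[[0,0,0],[0,0,0],[0,0,0],[0,0,0],[0,0,0.004],[0,0,0.006],[0,0,0.01],[0,0,0.04],[0,0,0.05],[0,0,0],[0,0,0]],"claw":[1,1,1,1,1,1,1,1,1,1,1]}'
python3 - <<'E'
from h import *
c=bot.read_camera("wrist"); im=np.array(c["pixels"])[60:360,120:520]; cv2.imwrite("pics/w6.png",im)
s=bot.observe();print(s["position"],s["force"])
E
```

```text
time: 9.6
position: [0.4515, 0.0507, 0.1659]
tool_rot: [[-0.94, 0.342, -0.001], [0.342, 0.94, 0.0], [0.001, -0.0, -1.0]]
force: [0.4, 1.0, -0.9]
grip_width: 0.0003
grip_force: 0.0
[0.45131548 0.05070502 0.1654273 ] [-0.17985625  0.27675718  0.36300219]
```

View pics/w6.png

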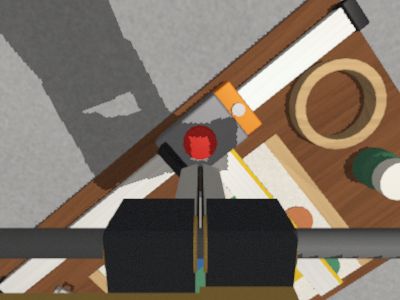

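The head rests against the stop at about (220,105), the button at (200,142) is free, and the gripper is clear of everything.

```bash
python3 -c "from cell import bot; print(bot.finish_job())"
```

```text
the job is handed in; nothing more can be done
None
```

The job is handed in: I pushed the ruler to the orange stop with the lock button held down, paused, released the button and lifted clear; no art things were touched, but no verdict came back from the judging.

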